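# Butt the rolling bar against the bench stop

## Robot

A 6-joint arm with a two-finger parallel gripper is mounted at the origin on the work surface. World frame = base frame: x ahead of the robot, y to its left, z up, the work surface at z = 0. Lengths are in m, angles in degrees, forces in N, time in s.
With the tool pointing down it reaches from about 0.35 to 0.775 m from the base axis. Payload 7.3 kg.
Tool frame: the origin (TCP) lies at the very end of the fingers, on their centre line; the grasp point (between the pads) lies 19 mm behind it; z points along the fingers, y is the line along which they close (so a half turn about z gives the same grasp; the last joint's range is limited). The gripper opens to 92 mm and grips with 3 to 60 N. Pads are 19 mm wide; open, the fingers measure 130 mm over their backs; the gripper's body (75 mm by 190 mm) begins 47 mm behind the grasp point.
Start: joints at [-81.589, 19.595, 87.324, -0, 73.075, -8.365], TCP at [0.152, -0.503, 0.201] pointing down, gripper open.
Joint ranges: [-145.02, 145.02], [-44.19, 115.74], [2.07, 154.8], [-57.11, 237.11], [16.16, 152.29], [-177.93, 177.93]. Speed limits (degrees/s): [147.25, 147.25, 180, 180, 180, 180].

## Interface

Orientations are given as a 3x3 rotation matrix whose columns are the frame's x, y, z axes.
In Python, from cell import manip, camera, camera_model, job gives the robot as it stands.
- The arm moves only by the tool drive_tool, never from a script. Its argument "motion" is a list that holds one entry, the list of rows, each a list of 5 numbers: the shift along the tool's x, y, z in cm, then the turn about the tool's z in rad, then the finger opening in cm, from 0 to 9.18. A call has 1 to 5 rows; each row is the pose to reach, as a shift and turn from the pose commanded when the call began, along the tool's axes at that moment; what a row does not reach only later rows make up. A row lasts 1/10 s, in which the tool goes at most 50 mm and 8.59 degrees, less where a joint would pass 70% of its speed; a pose out of reach is approached as far as the arm can. A call with a gripper value outside its range is refused whole. The fingers move at their own pace and stop on an object; "squeeze" is the grip in N (left out, the last holds). Time passes only in rows, so rows that repeat a pose let the fingers close. It gives the time, the measured TCP pose, the force, the opening and the grip force at its end, in the units of the state.
- manip.state(): the state, without advancing time (a new reading comes with each control period).
- camera(name): name is "scene" or "top"; returns the picture (384x512x3 uint8, red, green, blue); there is no depth.
- camera_model(name): a dict with "fx", "fy", "cx", "cy" (pixels), "rvec" (rotation vector, rad) and "tvec" (3), from world to camera coordinates, as OpenCV has them. Camera axes: x right, y down, z forward; pixel columns grow to the right and rows downward; lengths in m; the calibration is good to about 2 mm. A picture is of the moment at which its call begins. camera_model takes no time and is no camera call.
- job.job_done(): hands the job in; it is judged then, once.
The state is a dict: "time_s": time; "qpos": joint angles; "qd": joint speeds; "joint_efforts": joint torques, N m; "tool_pos": TCP position; "orientation": TCP orientation; "force": force on the tool from outside, world axes, zero at the start; "wrist_torque": the same for the moment, N m; "finger_gap": opening from 0.0 (shut) to 1.0 (fully open); "grasp_force": force on a finger pad.
Only numpy, scipy, OpenCV 4.12 (cv2) and the standard library are available. Lean on these libraries where they do the work, as an engineer would, in place of code of your own. Each camera call takes 0.05 s, during which the arm holds its last target. There are 200 camera calls.

## Task

At the glassblower's bench, push the long graphite rolling bar across the bench, at one end and the other as needed, until its long side lies flush and parallel against the near face of the steel angle-iron rail, without sticking out past either end of the rail. Slide it flat on the bench, do not lift it, and leave the short graphite bar and the graphite paddle where they lie.

Things in the scene. Friction and masses are not known exactly. Their poses are not given: they have to be found in the camera images.
- long_bar: The long graphite rolling bar, a plain dark grey rectangular bar lying loose and flat on the bench on the robot's side of the rail: 240 mm long (its y axis), 40 mm wide (its x axis), 22 mm high, 0.3 to 0.55 kg, slides with ordinary friction. Origin at the centre of its underside, z up.
- rail: Steel angle iron screwed to the bench, it does not move: 340 mm long (its y axis). Its upright leg is 30 mm high and 4 mm thick; its flat leg lies on the bench, 4 mm thick, reaching 30 mm away from the robot (+x of the rail). Origin at bench height, half-way along the near face of the upright leg, the face that the bar is pushed against; this face looks along the rail's -x axis, towards the robot. The bar is flush when its origin is 20 mm from this face.
- short_bar: A bystander: a short bar of the same graphite, loose, 110 mm long (its y axis), 40 mm wide, 22 mm high, lying beyond one end of the long bar and of the rail. Origin at the centre of its underside. Not to be moved.
- paddle: A bystander: a graphite paddle, loose, lying beyond the other end with its handle towards the robot: a flat pad 60 x 80 mm, 12 mm thick, with a thin steel neck and a round wooden handle 15 mm thick, 225 mm long over all. Origin under the middle of the pad's edge where the neck enters; the pad extends 80 mm along its +y axis, the handle 145 mm along -y. Not to be moved.
Things that resemble listed ones, but are neither listed nor needed, are in the scene too. Leave any pink look-alike of the long_bar alone.

How it is judged (in metres and radians):
At the end, for the whole second after the job is handed in: The long bar lies flat and still on the bench along the near face of the rail: its middle no more than 12 mm farther from the face than when flush, parallel within 10 degrees, and its middle within 60 mm of the rail's middle along the rail (x of long_bar in the frame of rail between -0.032 and 0 m and y of long_bar in the frame of rail between -0.06 and 0.06 m and angle between the y axis of long_bar and the y axis of rail, either way round below 0.175 rad and angle between long_bar's own z axis and vertical below 0.1 rad and height (world z) of long_bar below 0.008 m and linear speed of long_bar below 0.02 m/s); the robot touches nothing.
It fails at once if the long bar is lifted more than 20 mm off the bench (height (world z) of long_bar above 0.02 m).
It fails at once if the short bar is moved more than 25 mm (distance of short_bar from where it was at the start of the episode above 0.025 m).
It fails at once if the paddle is moved more than 25 mm (distance of paddle from where it was at the start of the episode above 0.025 m).
It also fails if it takes over 51 s, if anything falls off the work surface, if the arm or the gripper's body presses on something with over 40 N, if the wrist force passes 120 N, or if a joint passes its speed limit or range.

## Working session

There is one attempt and no reset: what is moved stays moved. The work goes in short steps, Python scripts to look and compute and a tool call to move; the robot and the scene stay as the last step left them, time stands still between calls to the robot, and variables do not carry over. Pictures are saved under pics/ and viewed, at most 10 in all, crops included, and the job is handed in when it is done.

Besides the shell and the picture viewer there is one more tool, called after "Call:" by a JSON object that holds its "api" and its "payload". drive_tool: Moves the arm, as the interface text tells. Its arguments: {"type":"object","properties":{"motion":{"type":"array","items":{"type":"array","items":{"type":"array","items":{"type":"number"}}}},"squeeze":{"type":"number"}},"required":["motion"]}

```bash
mkdir -p pics
cat > h.py <<'E'
import numpy as np, cv2
from cell import manip, camera, camera_model, job
def ray(name,px,z):
    m=camera_model(name);R=cv2.Rodrigues(np.array(m["rvec"],float))[0];t=np.array(m["tvec"],float).ravel()
    px=np.atleast_2d(px).astype(float)
    d=np.c_[(px[:,0]-m["cx"])/m["fx"],(px[:,1]-m["cy"])/m["fy"],np.ones(len(px))]@R
    c=-R.T@t
    return c+d*((z-c[2])/d[:,2])[:,None]
E
python3 - <<'E'
from h import *
for n in("top","scene"):
    cv2.imwrite(f"pics/{n}0.png",camera(n)[:,:,::-1])
s=manip.state();print(s["tool_pos"],s["orientation"],s["time_s"])
E
```

```text
[ 0.15148847 -0.50225603  0.20003665] [[ 9.57440665e-01  2.88630083e-01 -2.17154841e-04]
 [ 2.88630115e-01 -9.57439786e-01  1.30909714e-03]
 [ 1.69932131e-04 -1.31606026e-03 -9.99999120e-01]] 0.1
```

View pics/top0.png

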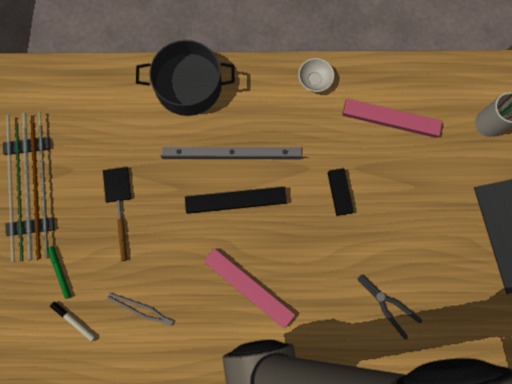

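View pics/scene0.png

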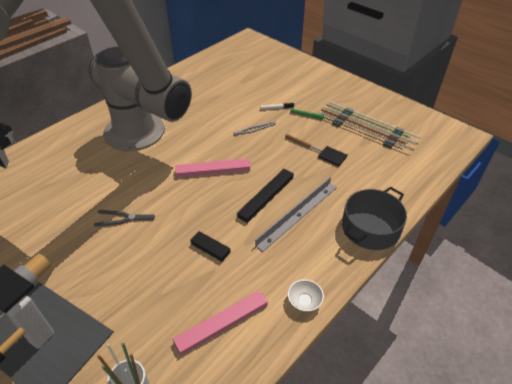

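The top view has +x up and +y to the left. The long dark bar is at about (236,200), the rail at (232,153), the short bar at (340,191) and the paddle at (118,190). The pink look-alike nearest the bar is at (250,287).

```bash
cat >> h.py <<'E'
def bar(box,n="top",z=.022):
    im=camera(n); x0,y0,x1,y1=box
    m=np.zeros(im.shape[:2],np.uint8); m[y0:y1,x0:x1]=(im[y0:y1,x0:x1].max(2)<45)*255
    c=max(cv2.findContours(m,0,2)[0],key=cv2.contourArea)
    r=cv2.minAreaRect(c); p=ray(n,cv2.boxPoints(r),z); return r,p
E
python3 - <<'E'
from h import *
np.set_printoptions(precision=4,suppress=True)
for b in [(170,165,305,230),(320,160,365,225),(95,160,140,210)]:
    r,p=bar(b);print(r);print(p[:,:2],p.mean(0)[:2], np.linalg.norm(p-np.roll(p,1,0),axis=1))
im=camera("top");print("rail col",im[140:168,[180,210,260,290]].max(2).T)
cv2.imwrite("pics/crop.png",cv2.resize(im[130:230,90:370,::-1],None,fx=2.8,fy=2.8,interpolation=2))
print(ray("top",[[162,158],[302,158]],.03)[:,:2],ray("top",[[162,158],[302,158]],0.0)[:,:2])
m=camera_model("top");R=cv2.Rodrigues(np.array(m["rvec"]))[0];print(-R.T@np.array(m["tvec"]))
E
```

```text
((235.23764038085938, 199.87625122070312), (16.716625213623047, 100.20024871826172), 84.2894058227539)
[[ 0.5683  0.203 ]
 [ 0.5901 -0.0335]
 [ 0.5499 -0.0365]
 [ 0.5284  0.1985]] [0.5592 0.0829] [0.0402 0.2376 0.0403 0.236 ]
((340.1463623046875, 191.68292236328125), (45.397972106933594, 17.18138885498047), 77.90524291992188)
[[ 0.6266 -0.1367]
 [ 0.6351 -0.1774]
 [ 0.5271 -0.1948]
 [ 0.5189 -0.1548]] [ 0.5769 -0.1659] [0.1092 0.0415 0.1094 0.0408]
((116.88613891601562, 184.3613739013672), (32.13970184326172, 25.174440383911133), 84.2894058227539)
[[0.6358 0.3995]
 [0.6414 0.34  ]
 [0.5633 0.3294]
 [0.5579 0.3882]] [0.5996 0.3643] [0.0787 0.0598 0.0788 0.0591]
rail col [[147 146 144 145 145 147 140 118 105  80  55  50  48  79 100  89  61  45
   54 122 144 142 143 141 140 140 138 140]
 [141 144 144 142 142 140 134 117 107 106 107 107 107 108 106  90  62  44
   51 115 143 147 147 145 141 139 139 144]
 [142 134 126 128 137 145 141 119 103 104 105 105 106 106 105  96  66  41
   54 119 143 142 141 142 142 139 136 136]
 [144 141 139 140 143 148 148 123 102 103 104 105 104 106 106  95  67  42
   50 105 144 150 145 139 135 131 131 134]]
[[ 0.661   0.2573]
 [ 0.6578 -0.077 ]] [[ 0.6694  0.2628]
 [ 0.6662 -0.0804]]
[0.3414 0.0503 1.1677]
```

View pics/crop.png

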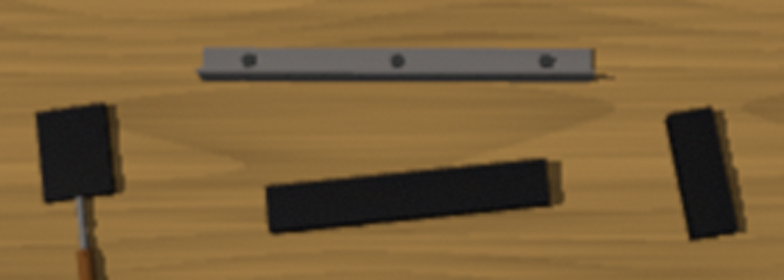

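The near face of the rail is at x≈0.667, with its middle at y≈0.09. The long bar is centred at (0.559, 0.083), yawed about 6° off. It is already centred along the rail, so I'll push it with both open fingers lying parallel to the rail, which also squares it up.

Call:
{"api": "drive_tool", "payload": {"motion": [[[3.5,-3.3,0,0,9.18],[7,-6.6,0,0,9.18],[10.5,-9.9,0,0,9.18],[14,-13.2,0,0,9.18],[17.5,-16.5,0,0,9.18]]]}}

```text
time_s: 0.8
tool_pos: [0.272, -0.2925, 0.2007]
orientation: [[0.958, 0.288, 0.0], [0.288, -0.958, -0.0], [0.0, 0.0, -1.0]]
force: [1.6, 0.2, -0.4]
finger_gap: 0.997
grasp_force: 0.0
```

Call:
{"api": "drive_tool", "payload": {"motion": [[[3.5,-3.3,0,0,9.18],[7,-6.6,0,0,9.18],[10.5,-9.9,0,0,9.18],[14,-13.2,0,0,9.18],[17.5,-16.5,0,0,9.18]]]}}

```text
time_s: 1.3
tool_pos: [0.3921, -0.0838, 0.2009]
orientation: [[0.957, 0.288, 0.001], [0.288, -0.957, -0.0], [0.001, 0.001, -1.0]]
force: [1.0, -1.6, 0.4]
finger_gap: 0.997
grasp_force: 0.0
```

Call:
{"api": "drive_tool", "payload": {"motion": [[[3.5,-3.3,0,0.07,9.18],[7,-6.6,0,0.14,9.18],[10.5,-9.9,0,0.21,9.18],[14,-13.1,0,0.28,9.18],[14,-13.1,0,0.3,9.18]]]}}

```text
time_s: 1.8
tool_pos: [0.4895, 0.0846, 0.2002]
orientation: [[1.0, -0.004, 0.001], [-0.004, -1.0, 0.001], [0.001, -0.001, -1.0]]
force: [0.3, -1.2, 0.4]
finger_gap: 0.998
grasp_force: 0.0
```

Call:
{"api": "drive_tool", "payload": {"motion": [[[0,0,4.5,0,9.18],[0,0,9,0,9.18],[0,0,13,0,9.18],[0,0,16,0,9.18],[0,0,16,0,9.18]]]}}

```text
time_s: 2.3
tool_pos: [0.4843, 0.0796, 0.0373]
orientation: [[1.0, -0.008, -0.008], [-0.008, -1.0, -0.0], [-0.008, 0.0, -1.0]]
force: [0.5, -0.4, -0.4]
finger_gap: 1.0
grasp_force: 0.0
```

Call:
{"api": "drive_tool", "payload": {"motion": [[[0,-0.2,1.4,0,9.18],[0,-0.3,2.7,0,9.18],[0,-0.3,2.7,0,9.18],[1,-0.3,2.7,0,9.18],[2,-0.3,2.7,0,9.18]]]}}

```text
time_s: 2.8
tool_pos: [0.5097, 0.0828, 0.0152]
orientation: [[1.0, -0.007, 0.003], [-0.007, -1.0, -0.0], [0.003, 0.0, -1.0]]
force: [-0.0, 0.4, -0.0]
finger_gap: 0.999
grasp_force: 0.0
```

Call:
{"api": "drive_tool", "payload": {"motion": [[[0.8,0,0,0,9.18],[1.6,0,0,0,9.18],[2.4,0,0,0,9.18],[3.2,0,0,0,9.18],[4,0,0,0,9.18]]]}}

```text
time_s: 3.3
tool_pos: [0.5483, 0.0827, 0.0135]
orientation: [[1.0, -0.007, -0.0], [-0.007, -1.0, -0.0], [-0.0, 0.0, -1.0]]
force: [-0.1, 0.2, -1.0]
finger_gap: 1.002
grasp_force: 0.0
```

Call:
{"api": "drive_tool", "payload": {"motion": [[[0.6,0,0,0,9.18],[1.2,0,0,0,9.18],[1.8,0,0,0,9.18],[2.4,0,0,0,9.18],[3,0,0,0,9.18]]]}}

```text
time_s: 3.8
tool_pos: [0.5781, 0.0825, 0.0136]
orientation: [[1.0, -0.007, -0.0], [-0.007, -1.0, -0.0], [-0.0, 0.0, -1.0]]
force: [0.8, 0.4, 0.6]
finger_gap: 1.001
grasp_force: 0.0
```

Run:
```python
from h import *
a=camera("scene")[130:270,170:400,::-1]
cv2.imwrite("pics/c2.png",cv2.resize(a,None,fx=3,fy=3))
```

```text
(no output)
```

View pics/c2.png

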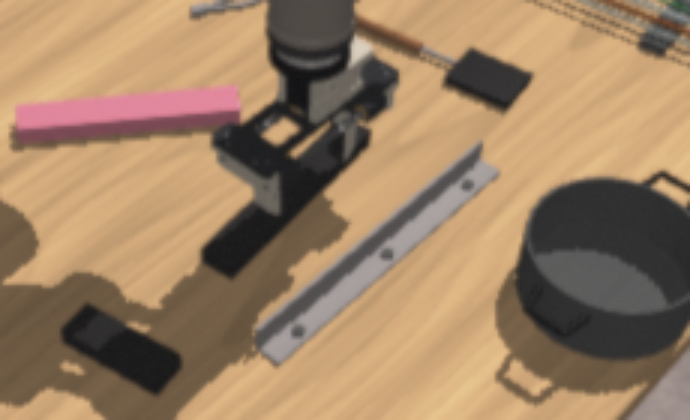

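The bar (crop about (285,205)) is in front of both fingers and now roughly parallel to the rail. I'll keep pushing.

Call:
{"api": "drive_tool", "payload": {"motion": [[[0.6,0,0,0,9.18],[1.2,0,0,0,9.18],[1.8,0,0,0,9.18],[2.3,0,0,0,9.18],[2.7,0,0,0,9.18]]]}}

```text
time_s: 4.35
tool_pos: [0.6052, 0.0823, 0.0136]
orientation: [[1.0, -0.007, 0.0], [-0.007, -1.0, -0.0], [0.0, 0.0, -1.0]]
force: [-0.2, -0.8, -0.8]
finger_gap: 0.996
grasp_force: 0.0
```

Call:
{"api": "drive_tool", "payload": {"motion": [[[0.2,0,0,0,9.18],[0.4,0,0,0,9.18],[0.6,0,0,0,9.18],[0.7,0,0,0,9.18],[0.8,0,0,0,9.18]]]}}

```text
time_s: 4.85
tool_pos: [0.6126, 0.0822, 0.0136]
orientation: [[1.0, -0.007, -0.0], [-0.007, -1.0, -0.0], [-0.0, 0.0, -1.0]]
force: [0.0, 0.7, -0.5]
finger_gap: 1.001
grasp_force: 0.0
```

Call:
{"api": "drive_tool", "payload": {"motion": [[[0.1,0,0,0,9.18],[0.2,0,0,0,9.18],[0.3,0,0,0,9.18],[0.4,0,0,0,9.18]]]}}

```text
time_s: 5.25
tool_pos: [0.6167, 0.0822, 0.0136]
orientation: [[1.0, -0.007, -0.0], [-0.007, -1.0, -0.0], [-0.0, 0.0, -1.0]]
force: [0.4, 0.0, 0.1]
finger_gap: 1.003
grasp_force: 0.0
```

Run:
```python
from h import *
a=camera("scene")[150:270,200:370,::-1]
cv2.imwrite("pics/c3.png",cv2.resize(a,None,fx=4,fy=4))
```

```text
(no output)
```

View pics/c3.png

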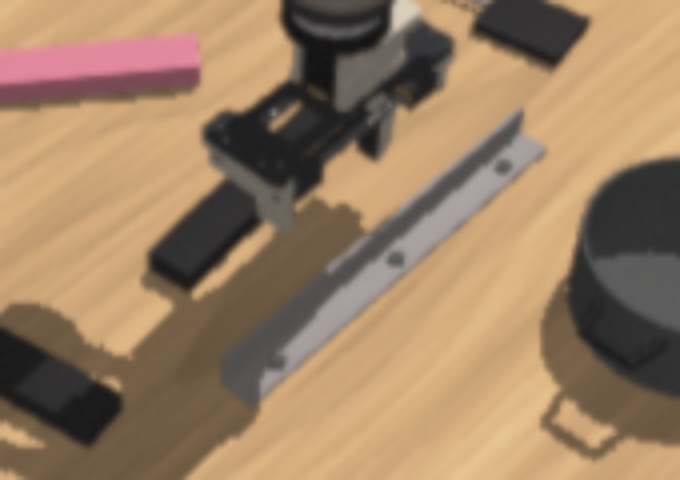

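The fingers have passed over the bar. It hasn't moved, with its end still at about (244,216), even though the state gives z=0.0136. I'll check the real fingertip height.

Run:
```python
from h import *
np.set_printoptions(precision=4,suppress=True)
a=camera("scene")[:,:,::-1];t=camera("top")[:,:,::-1]
for z in(.01,.03,.05,.07):print(z,ray("scene",[[272.5,207.5],[294,190]],z)[:,:2].ravel())
cv2.imwrite("pics/c4.png",np.hstack([cv2.resize(a[170:220,240:320],None,fx=5,fy=6),cv2.resize(t[130:230,175:300],None,fx=3.2,fy=3)]))
r,p=bar((170,165,305,230));print(r)
s=manip.state();print(s["tool_pos"],s["qpos"],s["joint_efforts"])
```

```text
0.01 [0.6097 0.0526 0.6107 0.1518]
0.03 [0.6211 0.0389 0.622  0.1361]
0.05 [0.6324 0.0251 0.6333 0.1203]
0.07 [0.6437 0.0114 0.6447 0.1046]
((276.0243835449219, 195.7195281982422), (15.791709899902344, 17.779476165771484), 83.6598129272461)
[0.6166 0.0822 0.0136] [ 0.5405 40.4404 83.4768 -0.0068 56.0861 90.9564] [ -0.0114 -56.4274 -20.3847   0.0285  -0.0862   0.0001]
```

View pics/c4.png

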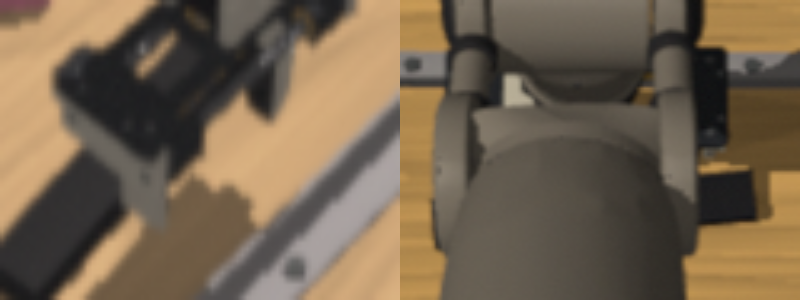

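The ray checks put the real fingertips at z≈0.036, about 22 mm above what the state reports. I'll lift, back off behind the bar, and go down in small steps watching the force for the bench.

Call:
{"api": "drive_tool", "payload": {"motion": [[[0,0,-2,0,9.18],[-4,0,-2,0,9.18],[-8,0,-2,0,9.18],[-12,0,-2,0,9.18],[-13.5,0,-2,0,9.18]]]}}

```text
time_s: 5.95
tool_pos: [0.4774, 0.0833, 0.0334]
orientation: [[1.0, -0.007, -0.004], [-0.007, -1.0, -0.0], [-0.004, 0.0, -1.0]]
force: [0.3, 0.3, 0.8]
finger_gap: 0.999
grasp_force: 0.0
```

Call:
{"api": "drive_tool", "payload": {"motion": [[[0,0,1,0,9.18],[0,0,2,0,9.18],[0,0,2.4,0,9.18],[0,0,2.8,0,9.18],[0,0,2.8,0,9.18]]]}}

```text
time_s: 6.45
tool_pos: [0.4818, 0.0831, 0.0047]
orientation: [[1.0, -0.007, -0.001], [-0.007, -1.0, -0.0], [-0.001, 0.0, -1.0]]
force: [0.1, 0.0, 0.0]
finger_gap: 0.997
grasp_force: 0.0
```

Run:
```python
from h import *
a=camera("scene")[130:230,200:330,::-1]
cv2.imwrite("pics/c5.png",cv2.resize(a,None,fx=6,fy=6))
```

```text
(no output)
```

View pics/c5.png

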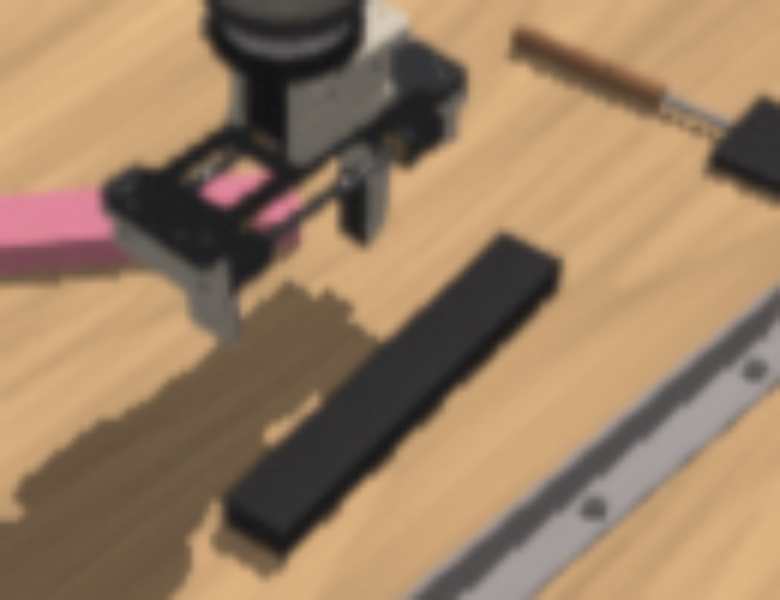

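The bar hasn't moved and the fingers are behind it, still above the bench: the tips are at crop (235,343) and (368,245). I'll recompute their height and keep going down gently.

Run:
```python
from h import *
np.set_printoptions(precision=4,suppress=True)
for z in(.0,.01,.02,.03,.04):print(z,ray("scene",[[239.2,187.2],[261.3,170.8]],z)[:,:2].ravel())
```

```text
0.0 [0.4714 0.0524 0.4722 0.1544]
0.01 [0.4784 0.0456 0.4791 0.1466]
0.02 [0.4854 0.0388 0.4861 0.1388]
0.03 [0.4924 0.032  0.4931 0.131 ]
0.04 [0.4994 0.0253 0.5001 0.1232]
```

Call:
{"api": "drive_tool", "payload": {"motion": [[[0,0,0.3,0,9.18],[0,0,0.6,0,9.18],[0,0,0.8,0,9.18],[0,0,0.8,0,9.18]]]}}

```text
time_s: 6.9
tool_pos: [0.4815, 0.0832, -0.0026]
orientation: [[1.0, -0.007, -0.0], [-0.007, -1.0, -0.0], [-0.0, 0.0, -1.0]]
force: [-0.2, 0.0, 1.0]
finger_gap: 1.004
grasp_force: 0.0
```

The tips were at about 0.028 with 0.0047 reported, so the offset is about 23 mm and they are now near 0.020. I'll go down another 12 mm.

Call:
{"api": "drive_tool", "payload": {"motion": [[[0,0,0.3,0,9.18],[0,0,0.6,0,9.18],[0,0,0.9,0,9.18],[0,0,1.2,0,9.18],[0,0,1.2,0,9.18]]]}}

```text
time_s: 7.4
tool_pos: [0.4813, 0.0832, -0.0149]
orientation: [[1.0, -0.007, -0.001], [-0.007, -1.0, -0.0], [-0.001, 0.0, -1.0]]
force: [-0.2, -0.1, -1.1]
finger_gap: 1.001
grasp_force: 0.0
```

Call:
{"api": "drive_tool", "payload": {"motion": [[[0.8,0,0,0,9.18],[1.6,0,0,0,9.18],[2.4,0,0,0,9.18],[3.2,0,0,0,9.18],[4,0,0,0,9.18]]]}}

```text
time_s: 7.9
tool_pos: [0.5226, 0.0829, -0.0144]
orientation: [[1.0, -0.007, 0.0], [-0.007, -1.0, -0.0], [0.0, 0.0, -1.0]]
force: [0.2, -0.2, 0.9]
finger_gap: 1.002
grasp_force: 0.7
```

Call:
{"api": "drive_tool", "payload": {"motion": [[[0.6,0,0,0,9.18],[1.2,0,0,0,9.18],[1.8,0,0,0,9.18],[2.4,0,0,0,9.18],[3,0,0,0,9.18]]]}}

```text
time_s: 8.4
tool_pos: [0.5518, 0.0826, -0.0146]
orientation: [[1.0, -0.007, -0.001], [-0.007, -1.0, -0.0], [-0.001, 0.0, -1.0]]
force: [-3.5, 0.0, 0.5]
finger_gap: 1.006
grasp_force: 1.4
```

The wrist force is now −3.5 N, so the bar is being pushed. I'll continue.

Call:
{"api": "drive_tool", "payload": {"motion": [[[0.6,0,0,0,9.18],[1.2,0,0,0,9.18],[1.8,0,0,0,9.18],[2.4,0,0,0,9.18],[3,0,0,0,9.18]]]}}

```text
time_s: 8.9
tool_pos: [0.5822, 0.0824, -0.0145]
orientation: [[1.0, -0.007, 0.0], [-0.007, -1.0, -0.0], [0.0, 0.0, -1.0]]
force: [-2.0, 0.3, -1.0]
finger_gap: 1.0
grasp_force: 0.9
```

Call:
{"api": "drive_tool", "payload": {"motion": [[[0.6,0,0,0,9.18],[1.2,0,0,0,9.18],[1.7,0,0,0,9.18],[2.1,0,0,0,9.18],[2.4,0,0,0,9.18]]]}}

```text
time_s: 9.4
tool_pos: [0.606, 0.0823, -0.0144]
orientation: [[1.0, -0.007, 0.0], [-0.007, -1.0, -0.0], [0.0, 0.0, -1.0]]
force: [-2.2, -0.8, -1.0]
finger_gap: 0.999
grasp_force: 1.2
```

Run:
```python
from h import *
a=camera("scene")[130:230,230:360,::-1]
cv2.imwrite("pics/c6.png",cv2.resize(a,None,fx=6,fy=6))
```

```text
(no output)
```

View pics/c6.png

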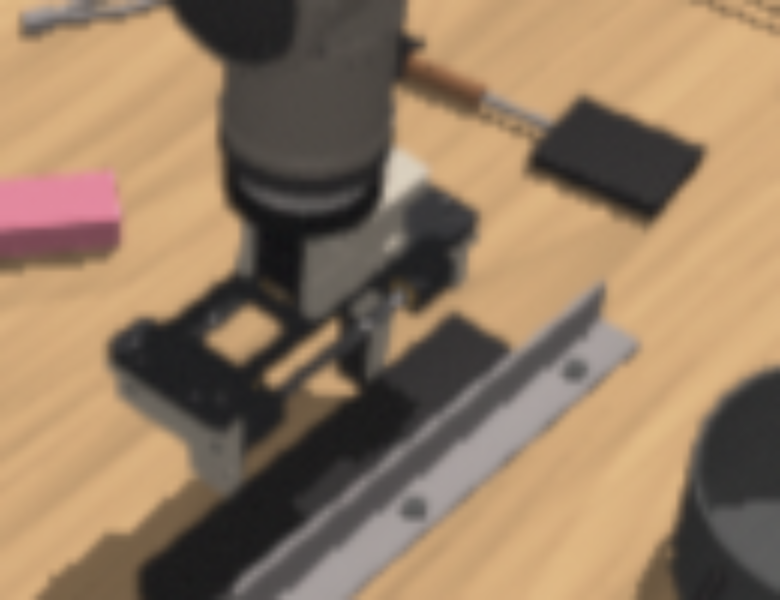

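The bar (crop about (330,440)) now lies parallel to the rail, only a centimetre or so away. I'll push gently until the force rises.

Call:
{"api": "drive_tool", "payload": {"motion": [[[0.2,0,0,0,9.18],[0.4,0,0,0,9.18],[0.6,0,0,0,9.18],[0.7,0,0,0,9.18],[0.8,0,0,0,9.18]]]}}

```text
time_s: 9.95
tool_pos: [0.6118, 0.0824, -0.0144]
orientation: [[1.0, -0.008, -0.004], [-0.008, -1.0, 0.0], [-0.004, -0.0, -1.0]]
force: [-10.1, 0.8, 7.1]
finger_gap: 1.001
grasp_force: 5.1
```

Call:
{"api": "drive_tool", "payload": {"motion": [[[0.1,0,0,0,9.18],[0.2,0,0,0,9.18],[0.3,0,0,0,9.18]]]}}

```text
time_s: 10.25
tool_pos: [0.6119, 0.0824, -0.0144]
orientation: [[1.0, -0.008, -0.01], [-0.008, -1.0, 0.0], [-0.01, 0.0, -1.0]]
force: [-20.1, 0.4, 14.4]
finger_gap: 1.002
grasp_force: 10.1
```

The bar is seated: 20 N with no more travel. I'll back off, lift, and swing the arm out of the view.

Call:
{"api": "drive_tool", "payload": {"motion": [[[-1,0,0,0,9.18],[-3,0,0,0,9.18],[-6,0,-2,0,9.18],[-8,0,-6,0,9.18],[-9,0,-10,0,9.18]]]}}

```text
time_s: 10.75
tool_pos: [0.5253, 0.0829, 0.0864]
orientation: [[1.0, -0.007, -0.001], [-0.007, -1.0, -0.0], [-0.001, 0.0, -1.0]]
force: [0.5, -0.0, 0.7]
finger_gap: 1.001
grasp_force: 0.0
```

Call:
{"api": "drive_tool", "payload": {"motion": [[[-1,4,-2,0,9.18],[-2,8,-4,0,9.18],[-3,12,-6,0,9.18],[-4,16,-6,0,9.18],[-5,20,-6,0,9.18]]]}}

```text
time_s: 11.25
tool_pos: [0.4761, -0.1189, 0.1472]
orientation: [[1.0, -0.007, 0.005], [-0.007, -1.0, -0.002], [0.005, 0.002, -1.0]]
force: [0.0, 0.1, -0.6]
finger_gap: 1.002
grasp_force: 0.0
```

Call:
{"api": "drive_tool", "payload": {"motion": [[[-1,4,0,0,9.18],[-2,8,0,0,9.18],[-3,12,0,0,9.18],[-3,16,0,0,9.18],[-3,16,0,0,9.18]]]}}

```text
time_s: 11.75
tool_pos: [0.4446, -0.2819, 0.1463]
orientation: [[1.0, -0.012, 0.003], [-0.012, -1.0, -0.004], [0.003, 0.004, -1.0]]
force: [0.9, 0.2, 0.6]
finger_gap: 1.001
grasp_force: 0.0
```

Run:
```python
from h import *
np.set_printoptions(precision=4,suppress=True)
cv2.imwrite("pics/c7.png",camera("top")[:,:,::-1])
for b in [(160,160,312,225),(320,160,365,225),(95,160,140,210)]:
    r,p=bar(b);print(r,p[:,:2].ravel(),p.mean(0)[:2])
```

```text
((236.0, 167.0), (14.0, 98.0), 90.0) [ 0.6577  0.1986  0.6555 -0.0369  0.6208 -0.036   0.6231  0.1981] [0.6393 0.081 ]
((340.1572570800781, 191.65475463867188), (45.318634033203125, 17.091365814208984), 78.2317123413086) [ 0.6267 -0.1372  0.635  -0.1777  0.527  -0.1944  0.5191 -0.1546] [ 0.577 -0.166]
((116.89109802246094, 184.410888671875), (32.040199279785156, 24.975435256958008), 84.2894058227539) [0.6356 0.3993 0.6411 0.3402 0.5633 0.3296 0.5579 0.388 ] [0.5995 0.3643]
```

View pics/c7.png

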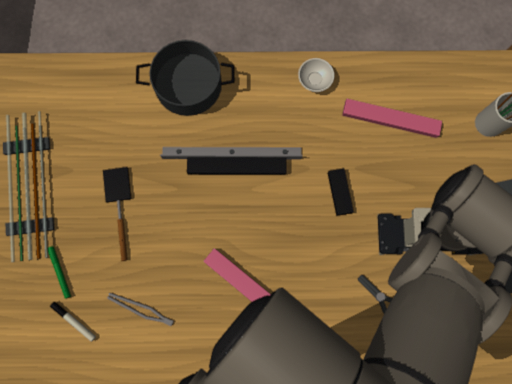

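The bar is flush and parallel along the rail (columns 187–287, rows 158–174). It sits within the rail's span, and the short bar and paddle haven't moved. I'm handing the job in.

```bash
python3 -c "
from cell import job
print(job.job_done())"
```

```text
the job is handed in; nothing more can be done
None
```

The job is handed in (no verdict was returned): in the last picture the long bar lies flush and parallel against the rail, within its ends, and the short bar and paddle are where they were; the first push passed over the bar because the tool's reported height was about 23 mm too low, and the second push seated it.

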